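# Close the stock bay gate and drop its latch bar into the keeper

### The arm

A 6-joint arm with a two-finger parallel gripper is mounted at the origin on the work surface. World frame = base frame: x ahead of the robot, y to its left, z up, the work surface at z = 0. Lengths are in m, angles in rad, forces in N, time in s.
With the tool pointing down it reaches from about 0.375 to 0.9 m from the base axis. Payload 3.1 kg.
Tool frame: the origin (TCP) lies midway between the tips of the shut fingers; the grasp point (between the pads) lies 19 mm behind it (env.tcp_to_grasp is the distance from the TCP to the grasp point, in m); z points along the fingers, y is the line along which they close (so a half turn about z gives the same grasp; the last joint's range is limited). The gripper opens to 87 mm and grips with 3 to 60 N. Pads are 19 mm wide; open, the fingers measure 117 mm over their backs; the gripper's body (75 mm by 190 mm) begins 51 mm behind the grasp point.
Start: joints at [-1.474, 0.527, 1.433, -0, 1.181, -0.178], TCP at [0.17, -0.602, 0.223] pointing down, gripper open.
Joint ranges: [-3.08, 3.08], [-0.75, 2.2], [0.22, 2.44], [-1.43, 4.57], [0, 2.65], [-2.85, 2.85]. Speed limits (rad/s): [2.79, 2.79, 3.14, 3.14, 3.14, 3.14].

### API

Orientations are given as a unit quaternion [w, x, y, z].
In Python, from station import env, imaging, workorder gives the robot as it stands.
- The arm moves only by the tool step_arm, never from a script. Its argument "commands" is a list of rows, each a list of 7 numbers: the shift along the tool's x, y, z in m, then the turn, a rotation vector about the tool's x, y, z in rad, then the opening, from 0 (shut) to 1 (fully open). In form: [[x, y, z, ax, ay, az, grip], ...]. A call has 1 to 12 rows; each row is the pose to reach, as a shift and turn from the pose commanded when the call began, along the tool's axes at that moment; what a row does not reach only later rows make up. A row lasts 1/12 s, in which the tool goes at most 41.7 mm and 7.16 degrees, less where a joint would pass 70% of its speed; a pose out of reach is approached as far as the arm can. A call with a gripper value outside its range is refused whole. The fingers move at their own pace and stop on an object; "newtons" is the grip in N (left out, the last holds). Time passes only in rows, so rows that repeat a pose let the fingers close. It gives the time, the measured TCP pose, the force, the opening and the grip force at its end, in the units of the state.
- env.read_state(): the state, without advancing time (a new reading comes with each control period).
- imaging.camera(name): name is "scene" or "top" or "wrist"; returns a dict with "img" (400x640x3 uint8, red, green, blue), "camera_matrix" (3x3 intrinsics, pixels), "view" (4x4, takes a point from world to camera coordinates). Camera axes: x right, y up, looking along -z (the intrinsics and any distortion apply to the point x, -y, -z); pixel columns grow to the right and rows downward; lengths in m; the calibration is good to about 2 mm. A picture is of the moment at which its call begins. There is no depth.
- workorder.sign_off(): hands the job in; it is judged then, once.
Trained networks look in a picture, given as the dict that the camera call returned (one of the last four; its "shot" number tells which), for a name from the list of things; names that differ only in an ending like _2 or _b are one class to them, and where a whole thing is asked for, a point or a joint stands for the part that bears it (a point fixed in the world has none). Each returns a list of dicts, best first, with "score" (0 to 1); they miss things now and then, are a little off and sometimes report something else, mostly with a low value. They report only what shows in the picture. A call takes as long as a camera call.
- imaging.trace(picture, label): "mask" (400x640 bool, what is visible of it) and "xy" ([column, row] in pixels, amid what is visible of it).
The state is a dict: "t": time; "joints": joint angles; "dq": joint speeds; "joint_torque": joint torques, N m; "ee_pos": TCP position; "orientation": TCP orientation; "contact_force": force on the tool from outside, world axes, zero at the start; "wrist_torque": the same for the moment, N m; "opening": opening from 0.0 (shut) to 1.0 (fully open); "grasp_force": force on a finger pad.
Only numpy, scipy, OpenCV 4.12 (cv2) and the standard library are available. Lean on these libraries where they do the work, as an engineer would, in place of code of your own. Each camera call takes 0.05 s, during which the arm holds its last target. There are 200 camera calls.

### The job

Take the gate's latch bar by its upright handle, lift it over the keeper's lip, swing the gate home against its springy rubber buffer and let the bar down fully into the keeper's notch before you let go, so that the gate stays latched. Feel for the notch, and do not force the bar against the keeper: it bends. Leave the stock and the other things on the shelf where they are.

Things in the scene. Friction and masses are not known exactly. Their poses are not given: they have to be found in the camera images.
- bay: stock bay fixed on the shelf top: open-topped, 340 wide (y) x 235 deep (x), 140 mm high grey sheet-steel ends and 20 x 20 mm front posts, plywood floor 15 mm up, low back board. Origin: centre of its footprint at shelf height; its -x side is the front with the gate (towards the robot), +y the hinge post, -y the latch post
- gate (a joint): opening of the gate, rad: 0 = square across the bay's front; grows to 0.9 as the free end swings out to bay -x; can go in to -0.08. Steel tube frame 12 thick, 22 to 112 mm high, 285 wide. Stays where left (friction 0.12 N m). From about 0.03 inwards it compresses a rubber buffer behind its free end (0.3 N per mm), which pushes it back out
- gate_hinge (a point): upright hinge axis of the gate, at shelf height, at bay (-0.114, 0.145). With the gate at angle g, a point r along the gate from this axis and d out (towards the front) from the gate's mid-plane lies at bay (-0.114 - r sin g - d cos g, 0.145 - r cos g + d sin g)
- latch_bar (a joint): swing of the latch bar on the gate, rad: 0 = level (as it lies on the notch floor), grows as the free end rises; hangs at -0.08 with the gate open, stops at 0.22. Steel bar 6 thick, 24 high, about 0.3 kg, falls by its weight. Mid-plane d = 11 mm out; pivot square to the gate at r = 120 mm, 105 mm above the shelf; meets the keeper at r = 305 mm; tip at r = 322 mm
- lift_handle (a point): grip point on the latch bar's upright round handle: black plastic, 16 mm diameter, 50 mm tall. It is at r = 250 mm from the gate hinge, d = 11 mm, 130 mm along the bar from its pivot and 45 mm above the bar's mid-line (150 mm above the shelf with the bar level). The handle reaches 17 mm above and 33 mm below this point and leans with the bar
- keeper: steel plate on the latch post carrying a U-shaped hook for the bar. Origin: NOMINAL middle of the notch floor, at bay (-0.125, -0.160, 0.093). The hook sits in slotted holes up to 12 mm further in or out (bay x) than this origin shows: not measured, find it by feel or sight. Bends above 20 N. Hook 26 mm wide along the bar
- notch (a point): the same nominal point, for the hook's shape: notch 10 mm wide in bay x (the bar is 6 thick); in front of it a lip 6 mm thick with a flat top 16 mm above the notch floor; behind it an upright wall to 45 mm above the floor, which the raised bar meets when the gate is pushed in further than the notch
- spray_can: white spray can, 65 mm diameter, 145 tall, standing in the bay; origin under its foot. Leave alone
- spray_can2: grey spray can, same size, standing in the bay; origin under its foot. Leave alone
- filter_box: cardboard box 75 x 75 x 90 mm standing in the bay; origin under its centre. Leave alone
- tyre_gauge: yellow plastic tyre pressure gauge, 145 x 56 x 25 mm, lying on the shelf top; origin under its middle. Leave alone
- socket_wrench: chrome socket wrench, 212 mm long, lying on the shelf top; origin under its middle. Leave alone
- ice_scraper: white hard-silicone ice scraper, 190 x 100 x 18 mm, lying on the shelf top; origin under the root of its blade. Leave alone
- screw_jar: clear acrylic screw-top jar, 76 mm diameter, 92 tall, on the shelf top; origin under its centre. Leave alone

How it is judged:
On the way:
1. the latch bar is lifted above the height of the keeper's lip  (value of joint latch_bar above 0.09 rad), for 0.1 s.
At the end, for the whole second after the job is handed in: the gate is shut (below 0.06 rad) and the latch bar lies down in the keeper's notch (level within -0.02 to 0.03 rad, resting on the keeper), both at rest (value of joint latch_bar between -0.02 and 0.03 rad and value of joint gate below 0.06 rad and contact force between keeper and anything else above 0.3 N and velocity of joint gate between -0.03 and 0.03 rad/s and velocity of joint latch_bar between -0.03 and 0.03 rad/s); the robot touches nothing.
It fails at once if the keeper is loaded with more than 20 N (contact force between keeper and anything else above 20 N).
It fails at once if stock in the bay is shifted by more than 20 mm (distance of any of spray_can, spray_can2, filter_box from where it was at the start of the episode above 0.02 m).
It fails at once if a thing lying on the shelf top is shifted by more than 20 mm (distance of any of ice_scraper, tyre_gauge, socket_wrench, screw_jar from where it was at the start of the episode above 0.02 m).
It also fails if it takes over 50 s, if anything falls off the work surface, if the arm or the gripper's body presses on something with over 40 N, if the wrist force passes 120 N, or if a joint passes its speed limit or range.

## Working session

There is one attempt and no reset: what is moved stays moved. The work goes in short steps, Python scripts to look and compute and a tool call to move; the robot and the scene stay as the last step left them, time stands still between calls to the robot, and variables do not carry over. Pictures are saved under pics/ and viewed, at most 10 in all, crops included, and the job is handed in when it is done.

Besides the shell and the picture viewer there is one more tool, called after ">>>" by a JSON object that holds its "op" and its "data". step_arm: Moves the arm, as the interface text tells. Its arguments: {"type":"object","properties":{"commands":{"type":"array","items":{"type":"array","items":{"type":"number"}}},"newtons":{"type":"number"}},"required":["commands"]}

```bash
mkdir -p pics; ls
cat > h.py <<'E'
import numpy as np,cv2
from station import env,imaging,workorder
def cam(n,save=None):
    p=imaging.camera(n)
    if save: cv2.imwrite('pics/'+save+'.png',p['img'][:,:,::-1])
    return p
def proj(p,X):
    X=np.atleast_2d(X); c=(p['view']@np.c_[X,np.ones(len(X))].T)[:3]
    u=p['camera_matrix']@np.array([c[0],-c[1],-c[2]]); return (u[:2]/u[2]).T
def ray(p,uv):
    K=p['camera_matrix'];V=p['view'];d=np.linalg.solve(K,[uv[0],uv[1],1]);d=np.array([d[0],-d[1],-d[2]])
    R=V[:3,:3]; return -R.T@V[:3,3], R.T@d
def onz(p,uv,z):
    o,d=ray(p,uv); return o+d*(z-o[2])/d[2]
E
python3 - <<'E'
from h import *
s=env.read_state();print(s)
a=cam('scene','s1');
b=cam('top','t1')
for p in(a,b):
  print(p.keys(),p['camera_matrix'],p['view'])
  for l in['bay','gate','latch_bar','lift_handle','keeper']:
    r=imaging.trace(p,l)
    print(l,[(round(q['score'],2),q['xy'],int(q['mask'].sum())) for q in r][:3])
cv2.imwrite('pics/both.png',np.vstack([a['img'],b['img']])[:,:,::-1])
E
```

```text
pics
{'t': 0.0, 'joints': array([-1.47450112e+00,  5.28485141e-01,  1.43387703e+00, -4.69821580e-05,
        1.18139806e+00, -1.78513517e-01]), 'dq': array([ 5.22837407e-05, -8.22484552e-04, -1.59486329e-03,  1.51257684e-03,
       -1.82146173e-04,  5.18316626e-04]), 'joint_torque': array([ 8.40511548e-04, -4.40040100e+01, -1.76592261e+01,  6.33564382e-02,
        5.82059263e-02, -1.63356267e-04]), 'ee_pos': array([ 0.16953831, -0.60081412,  0.22156802]), 'orientation': array([-1.08376638e-03,  9.90573057e-01,  1.36981182e-01,  2.28366623e-05]), 'contact_force': array([-0.26224546, -0.58446915, -0.13265634]), 'wrist_torque': array([-0.03363552, -0.00188128,  0.04040169]), 'grasp_force': 0.0, 'opening': 0.9990133887191623}
dict_keys(['img', 'camera_matrix', 'view', 'shot']) [[361.4856555    0.         318.03931406]
 [  0.         361.4856555  201.11343655]
 [  0.           0.           1.        ]] [[ 0.35152379  0.93611052  0.01131902 -0.20020184]
 [-0.56525358  0.2025923   0.79965289  0.23906075]
 [ 0.74627034 -0.28749513  0.60035584 -1.69494649]
 [ 0.          0.          0.       
[... 250 characters left out ...]
18.0], 165)]
dict_keys(['img', 'camera_matrix', 'view', 'shot']) [[441.2968519    0.         323.27823691]
 [  0.         441.2968519  205.46269388]
 [  0.           0.           1.        ]] [[-0.02836585 -0.99948544 -0.01497422  0.01780109]
 [ 0.99401001 -0.02978583  0.10515178 -0.60907022]
 [-0.10554369 -0.01190181  0.99434344 -1.35763645]
 [ 0.          0.          0.          1.        ]]
bay [(0.67, [294.5, 175.6], 7613)]
gate [(0.75, [296.7, 216.5], 662)]
latch_bar [(0.66, [317.8, 231.6], 52), (0.19, [297.3, 179.4], 7459)]
lift_handle [(0.56, [313.6, 226.7], 112), (0.24, [376.1, 184.6], 440)]
keeper [(0.57, [261.4, 147.0], 525), (0.46, [351.4, 202.0], 88), (0.22, [332.9, 149.3], 474)]
```

View pics/s1.png

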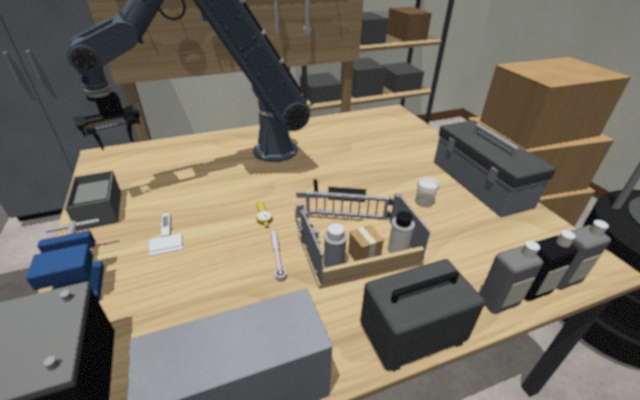

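View pics/t1.png

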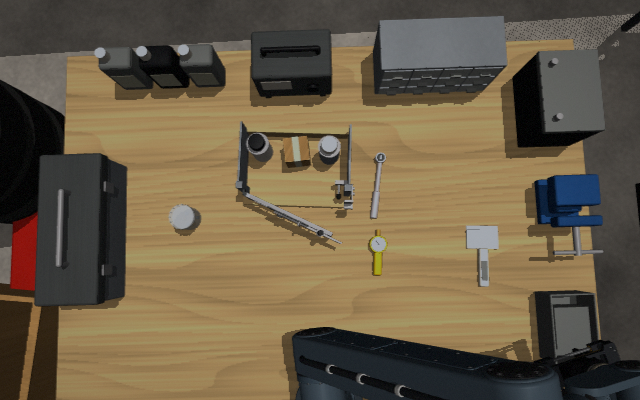

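The top view shows the bay with the gate swung out from about (245,195) to its tip near (340,243), and the handle is near (320,232). The keeper is near (347,195). I'll zoom in on both views.

Run:
```python
import cv2,numpy as np
t=cv2.imread('pics/t1.png')[110:260,225:375]; s=cv2.imread('pics/s1.png')[170:290,285:435]
cv2.imwrite('pics/tz.png',cv2.resize(t,(600,600),interpolation=cv2.INTER_CUBIC))
cv2.imwrite('pics/sz.png',cv2.resize(s,(750,600),interpolation=cv2.INTER_CUBIC))
```

```text
(no output)
```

View pics/tz.png

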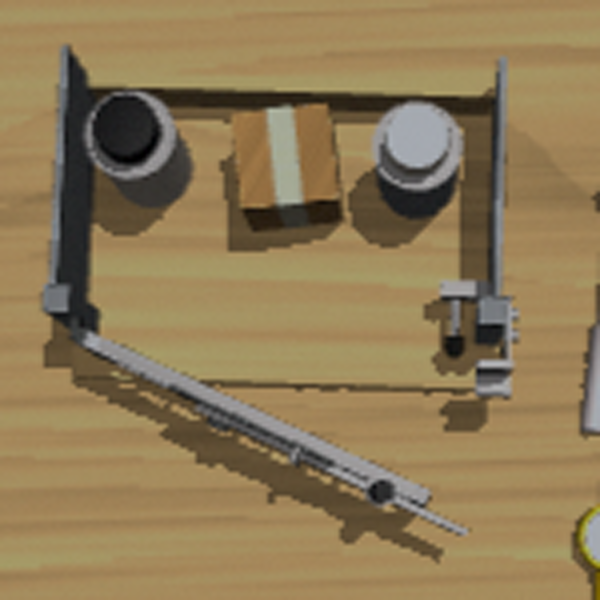

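View pics/sz.png

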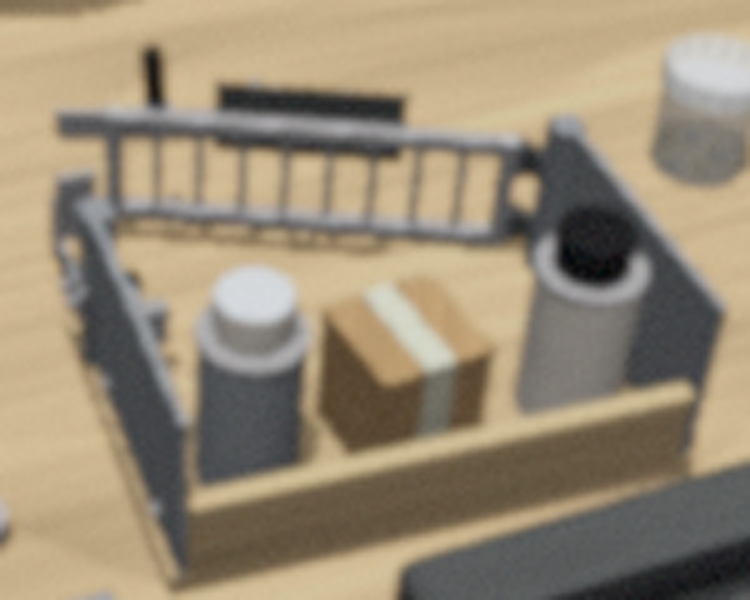

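```bash
cat >> h.py <<'E'
def b2w(q,P):
    P=np.atleast_2d(P).astype(float);c,s=np.cos(q[2]),np.sin(q[2])
    return np.c_[q[0]+c*P[:,0]-s*P[:,1],q[1]+s*P[:,0]+c*P[:,1],P[:,2]]
def gp(g,r,d,z): return [-.114-r*np.sin(g)-d*np.cos(g),.145-r*np.cos(g)+d*np.sin(g),z]
def bar(g,b,l,h,d=.011): return gp(g,.120+l*np.cos(b)-h*np.sin(b),d,.105+l*np.sin(b)+h*np.cos(b))
E
python3 - <<'E'
from h import *
from scipy.optimize import least_squares
a=cam('scene');t=cam('top')
def res(q):
  g=q[3];b=-.08
  T=b2w(q,[[-.1075,.16,.14],[-.1075,-.16,.14],[.1175,.168,.14],[.1175,-.168,.14],bar(g,b,.13,.062),bar(g,b,.202,.012),gp(g,.285,0,.112)])
  Tu=np.array([[57,299],[492,310],[66,47],[503,60],[380,489],[467,532],[428,496]])/4+[225,110]
  S=b2w(q,[[.1175,-.17,0],[.1175,.168,.14],[.1175,-.168,.14],bar(g,b,.13,.062),bar(g,b,.202,0),[-.1075,.16,.14]])
  Su=np.array([[175,587],[718,308],[183,428],[151,50],[60,120],[568,125]])/5+[285,170]
  return np.r_[(proj(t,T)-Tu).ravel(),(proj(a,S)-Su).ravel()]
r=least_squares(res,[.65,.05,0,.45],loss='soft_l1');q=r.x
print(q,np.round(r.fun.reshape(-1,2),1))
print('handle',b2w(q,bar(q[3],-.08,.13,.045)),'handle closed',b2w(q,bar(0,0,.13,.045)))
# keeper in top view: hook centre & edges
for z in(.109,.138):
  for uv in[(493,392),(493,380),(493,366),(493,360)]:
    w=onz(t,np.array(uv)/4+[225,110],z);d=w-[q[0],q[1],0];c,s=np.cos(q[2]),np.sin(q[2]);print(z,uv,c*d[0]+s*d[1],-s*d[0]+c*d[1])
np.save('q.npy',q)
E
```

```text
[ 0.73763708  0.08117561 -0.0791636   0.35675679] [[-2.1  7.9]
 [-1.3 10.4]
 [-1.6 -4.1]
 [ 2.1 -2.3]
 [ 0.5  0.6]
 [ 0.1 -0.3]
 [-0.2  0.2]
 [-0.5  2.9]
 [ 5.2  1.4]
 [-0.6 -0. ]
 [ 0.4 -0.6]
 [-0.6  0.6]
 [-2.2 -5.3]]
handle [[0.51858541 0.00987801 0.13946717]] handle closed [[ 0.60472505 -0.01361043  0.15      ]]
0.109 (493, 392) -0.1334568953340853 -0.16707089045599727
0.109 (493, 380) -0.12450428118849047 -0.1666691477351018
0.109 (493, 366) -0.11404329415484335 -0.16619971776461467
0.109 (493, 360) -0.10955463979870113 -0.16599829232787974
0.138 (493, 392) -0.13641089112419102 -0.16600564578063726
0.138 (493, 380) -0.12765718306951326 -0.16561282884084536
0.138 (493, 366) -0.11742861463496572 -0.16515382850340957
0.138 (493, 360) -0.11303968765196146 -0.16495687826750208
```

>>> {"op": "step_arm", "data": {"commands": [[0.234,-0.22,-0.09,0,0,-0.438,1],[0.234,-0.22,-0.09,0,0,-0.438,1],[0.234,-0.22,-0.09,0,0,-0.438,1],[0.234,-0.22,-0.09,0,0,-0.438,1],[0.234,-0.22,-0.09,0,0,-0.438,1],[0.234,-0.22,-0.09,0,0,-0.438,1],[0.467,-0.44,-0.178,0,0,-0.876,1],[0.467,-0.44,-0.178,0,0,-0.876,1],[0.467,-0.44,-0.178,0,0,-0.876,1],[0.467,-0.44,-0.178,0,0,-0.876,1],[0.467,-0.44,-0.178,0,0,-0.876,1],[0.467,-0.44,-0.178,0,0,-0.876,1]]}}

```text
t: 1.7
ee_pos: [0.4181, -0.1866, 0.3574]
orientation: [0.0, 0.839, 0.544, 0.0]
contact_force: [1.6, -0.3, 0.9]
opening: 1.0
grasp_force: 0.0
```

>>> {"op": "step_arm", "data": {"commands": [[0.159,0.019,-0.043,0,0,0,1],[0.159,0.019,-0.043,0,0,0,1],[0.159,0.019,-0.043,0,0,0,1],[0.159,0.019,-0.043,0,0,0,1],[0.159,0.019,-0.043,0,0,0,1],[0.159,0.019,-0.043,0,0,0,1]]}}

```text
t: 2.2
ee_pos: [0.5005, -0.0493, 0.4001]
orientation: [0.001, 0.838, 0.546, 0.0]
contact_force: [-0.4, -0.1, -0.2]
opening: 1.0
grasp_force: 0.0
```

Run:
```python
from h import *
s=env.read_state();print(s['t'],s['ee_pos'],s['contact_force'])
w=cam('wrist','w1');np.set_printoptions(suppress=True,precision=4);print(w['camera_matrix'],w['view'])
```

```text
2.2 [ 0.50046787 -0.0492721   0.40005207] [-0.36512568 -0.12193832 -0.2289891 ]
[[343.5128   0.     319.5119]
 [  0.     343.5128 200.5262]
 [  0.       0.       1.    ]] [[ 0.915  -0.4035  0.0023 -0.479 ]
 [ 0.3921  0.8877 -0.2413 -0.0794]
 [ 0.0953  0.2216  0.9705 -0.5984]
 [ 0.      0.      0.      1.    ]]
```

View pics/w1.png

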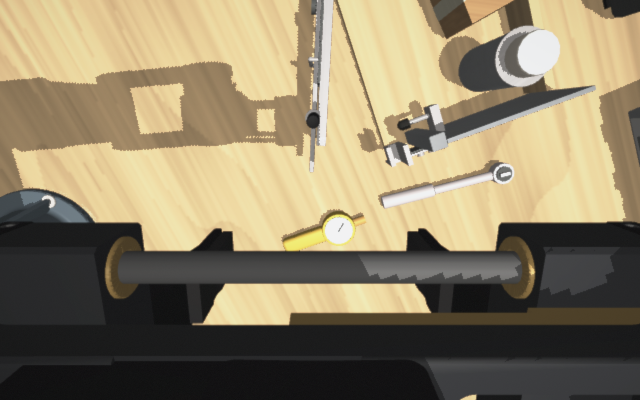

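The wrist view shows the handle at (313,119) and the bar tip at (312,171). The hook is near (397,155) and the latch post near (437,140). I'll zoom in there.

Run:
```python
import cv2
t=cv2.imread('pics/w1.png')[80:180,290:460]
cv2.imwrite('pics/wz.png',cv2.resize(t,None,fx=4.7,fy=4.7,interpolation=cv2.INTER_CUBIC))
```

```text
(no output)
```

View pics/wz.png

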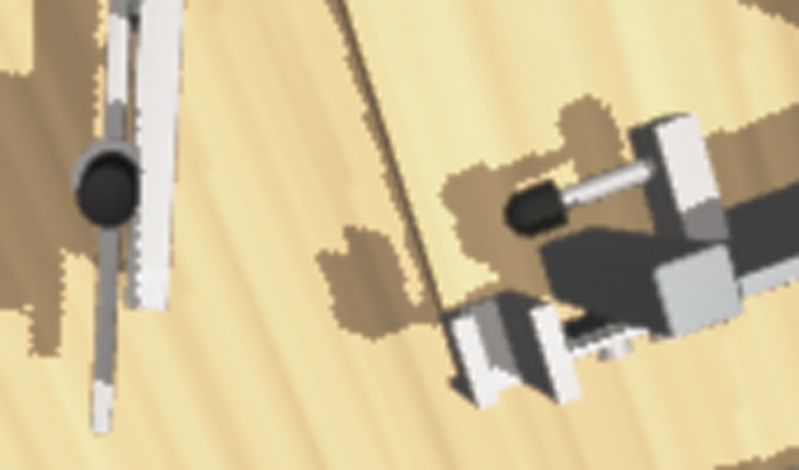

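```bash
cat > fit.py <<'E'
from h import *
from scipy.optimize import least_squares
np.set_printoptions(suppress=True,precision=4)
a=cam('scene');t=cam('top');w=cam('wrist')
def parts(q):
  g=q[3];b=-.08;px=q[4];k=q[5]
  W=[[px,-.16,.14],bar(g,b,.13,.062),bar(g,b,.202,.012),gp(g,.285,0,.112),
     [-.130+k,-.147,.109],[-.130+k,-.173,.109],[-.136+k,-.147,.109],[-.136+k,-.173,.109],[-.120+k,-.147,.138],[-.120+k,-.173,.138]]
  Wu=np.array([[699,290],[108,188],[101,432],[150,308],[468,312],[502,402],[450,318],[480,410],[530,312],[560,405]])/4.7+[290,80]
  T=[[px,.16,.14],[px,-.16,.14],bar(g,b,.13,.062),bar(g,b,.202,.012),gp(g,.285,0,.112)]
  Tu=np.array([[57,299],[492,310],[380,489],[467,532],[428,496]])/4+[225,110]
  S=[[.1175,-.17,0],bar(g,b,.13,.062),bar(g,b,.202,0),[px,.16,.14]]
  Su=np.array([[175,587],[151,50],[60,120],[568,125]])/5+[285,170]
  return [(w,W,Wu),(t,T,Tu),(a,S,Su)]
def res(q): return np.concatenate([(proj(p,b2w(q,X))-u).ravel() for p,X,u in parts(q)])
r=least_squares(res,[.73,.08,-.06,.4,-.107,0],loss='soft_l1');q=r.x
print(q);print(np.round(r.fun.shape),np.round(res(q).reshape(-1,2),1).tolist())
print('sd',np.sqrt(np.diag(np.linalg.inv(r.jac.T@r.jac))))
print('handle',b2w(q,bar(q[3],-.08,.13,.045)),'closed',b2w(q,bar(0,0,.13,.045)),'hinge',b2w(q,gp(0,0,0,0)))
np.save('q.npy',q)
E
python3 fit.py
```

```text
[ 0.7538  0.0712 -0.0587  0.438  -0.0983 -0.0221]
[38] [[1.9, 0.9], [1.3, 0.3], [-0.2, -1.0], [-0.3, -1.0], [0.5, -0.3], [-0.7, -0.9], [-0.1, 0.1], [-0.4, -1.0], [-0.2, -1.1], [-0.3, -1.1], [2.1, 0.3], [2.8, 0.6], [2.1, 0.7], [1.1, 1.1], [1.3, 0.9], [-0.6, 8.9], [-0.9, -0.4], [-1.7, 0.1], [-2.1, -0.9]]
sd [0.0024 0.0013 0.0076 0.0099 0.003  0.003 ]
handle [[0.5182 0.0053 0.1395]] closed [[ 0.6228 -0.0262  0.15  ]] hinge [[0.6485 0.2227 0.    ]]
```

```bash
sed -i "s/px=q\[4\]/px=-.1075/; s/\[.1175,-.17,0\],bar/bar/; s/\[175,587\],//" fit.py; sed -i "s/^print('sd'.*/print(np.abs(res(q)).max())/" fit.py; python3 fit.py
cat >> fit.py <<'E'
K=b2w(q,[[-.125+q[5],-.16,.093]])[0];H=b2w(q,gp(0,0,0,0))[0]
d=K-H;R=np.hypot(d[0],d[1]);n=np.arcsin(-.011/R)
print('notch',K,'R',R)
from scipy.optimize import fsolve
g=fsolve(lambda g:(np.array(gp(g[0],0.305,.011,0))[0]+.125-q[5]),0)[0];print('g at notch',g)
E
python3 fit.py | tail -2
```

```text
[ 0.7599  0.072  -0.0439  0.4643 -0.0938 -0.0303]
[36] [[1.0, 1.1], [1.7, -1.0], [-0.3, -2.1], [-0.2, -2.1], [0.4, 0.3], [-0.4, -0.5], [-0.1, 0.7], [-0.1, -0.5], [-0.3, -0.6], [-0.0, -0.8], [2.2, 2.2], [2.9, 0.9], [1.8, 0.2], [0.7, 0.9], [1.0, 0.6], [-0.6, -0.3], [-1.4, 0.1], [-3.0, -1.9]]
2.9926534742212993
handle [[0.5195 0.006  0.1395]] closed [[ 0.6304 -0.0274  0.15  ]] hinge [[0.6523 0.2219 0.    ]]
notch [ 0.5983 -0.0807  0.093 ] R 0.30776874107062085
g at notch 0.09932386504953146
```

```bash
grep -n "px" fit.py | head -4; sed -i 's/px=q.4./px=-.1075/' fit.py; grep -n "px=" fit.py; python3 fit.py
```

```text
6:  g=q[3];b=-.08;px=-.1075;k=q[5]
7:  W=[[px,-.16,.14],bar(g,b,.13,.062),bar(g,b,.202,.012),gp(g,.285,0,.112),
10:  T=[[px,.16,.14],[px,-.16,.14],bar(g,b,.13,.062),bar(g,b,.202,.012),gp(g,.285,0,.112)]
12:  S=[bar(g,b,.13,.062),bar(g,b,.202,0),[px,.16,.14]]
6:  g=q[3];b=-.08;px=-.1075;k=q[5]
[ 0.7601  0.0734 -0.0404  0.4644 -0.081  -0.0301]
[36] [[0.8, 1.1], [1.6, -0.8], [-0.4, -1.9], [-0.3, -1.9], [0.4, 0.3], [-0.4, -0.5], [-0.1, 0.8], [-0.0, -0.5], [-0.3, -0.6], [-0.0, -0.8], [1.8, 2.3], [2.5, 0.6], [1.6, 0.1], [0.5, 0.7], [0.8, 0.4], [-0.4, -0.2], [-1.2, 0.2], [-2.8, -2.0]]
2.760658101791023
handle [[0.52   0.0066 0.1395]] closed [[ 0.631  -0.0265  0.15  ]] hinge [[0.6521 0.2229 0.    ]]
notch [ 0.5987 -0.0802  0.093 ] R 0.3077597068963835
g at notch 0.09910046853897898
```

Run:
```python
from h import *
np.set_printoptions(suppress=True,precision=4)
t=cam('top');w=cam('wrist')
T=lambda u,z:onz(t,np.array(u)/4+[225,110],z)
W=lambda u,z:onz(w,np.array(u)/4.7+[290,80],z)
for n,p in dict(backL=T((66,47),.14),backR=T((503,60),.14),postL=T((57,299),.14),postR=T((492,310),.14),postRw=W((699,290),.14),
 gEndT=T((428,496),.112),gHingeT=T((88,338),.112),gEndw=W((150,308),.112),gw0=W((161,0),.112),tipw=W((101,432),.101),handw=W((108,188),.157),handT=T((380,491),.157),tipT=T((467,532),.101),
 fl1=T((200,382),.015),fl2=T((478,390),.015),flw1=W((345,0),.015),flw2=W((440,310),.015),
 lip=W((485,357),.109),wall=W((545,358),.138)).items(): print(n,p)
```

```text
backL [0.8552 0.2346 0.14  ]
backR [ 0.8347 -0.0893  0.14  ]
postL [0.6662 0.2429 0.14  ]
postR [ 0.6484 -0.0748  0.14  ]
postRw [ 0.6459 -0.0802  0.14  ]
gEndT [ 0.5156 -0.0242  0.112 ]
gHingeT [0.6406 0.2256 0.112 ]
gEndw [ 0.5137 -0.0287  0.112 ]
gw0 [0.5491 0.0438 0.112 ]
tipw [ 0.4861 -0.0562  0.101 ]
handw [0.5174 0.0057 0.157 ]
handT [0.5183 0.0101 0.157 ]
tipT [ 0.4885 -0.0524  0.101 ]
fl1 [0.6157 0.1544 0.015 ]
fl2 [ 0.6026 -0.0671  0.015 ]
flw1 [0.608  0.0275 0.015 ]
flw2 [ 0.5997 -0.0769  0.015 ]
lip [ 0.5938 -0.0797  0.109 ]
wall [ 0.6037 -0.0808  0.138 ]
```

>>> {"op": "step_arm", "data": {"commands": [[0.03,-0.0034,0.04,0,0,0.022,1],[0.0596,-0.0068,0.08,0,0,0.044,1],[0.0596,-0.0068,0.12,0,0,0.044,1],[0.0596,-0.0068,0.15,0,0,0.044,1],[0.0596,-0.0068,0.18,0,0,0.044,1],[0.0596,-0.0068,0.18,0,0,0.044,1],[0.0596,-0.0068,0.18,0,0,0.044,1]]}}

```text
t: 3.53
ee_pos: [0.5171, 0.0064, 0.2185]
orientation: [-0.001, 0.851, 0.526, -0.001]
contact_force: [0.2, 0.4, 0.4]
opening: 1.001
grasp_force: 0.0
```

Run:
```python
from h import *
np.set_printoptions(suppress=True,precision=4)
s=env.read_state();print(s['ee_pos'],s['orientation'])
w=cam('wrist','w2')
for l in['lift_handle','latch_bar','keeper']:
    print(l,[(round(q['score'],2),q['xy'],int(q['mask'].sum())) for q in imaging.trace(w,l)][:3])
print('tcp proj',proj(w,s['ee_pos']-[0,0,.08]),w['view'])
```

```text
[0.5171 0.0064 0.2185] [-0.0013  0.8507  0.5257 -0.0014]
lift_handle [(0.67, [320.1, 149.3], 2706)]
latch_bar [(0.81, [319.9, 147.9], 2607)]
keeper [(0.84, [461.5, 231.6], 1570)]
tcp proj [[319.3887 206.0524]] [[ 0.8943 -0.4474 -0.0028 -0.4593]
 [ 0.4335  0.8681 -0.242  -0.2002]
 [ 0.1107  0.2152  0.9703 -0.4441]
 [ 0.      0.      0.      1.    ]]
```

View pics/w2.png

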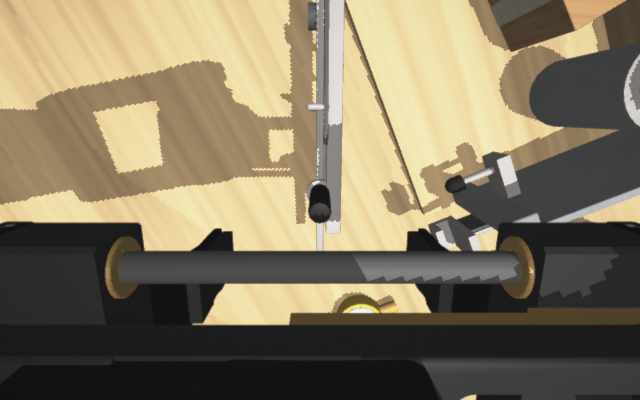

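The handle top is at (320,209), centred between the fingers, and the keeper is at about (460,232). I'll descend and grip.

>>> {"op": "step_arm", "data": {"commands": [[0,0,0.03,0,0,0,1],[0,0,0.06,0,0,0,1],[0,0,0.08,0,0,0,1],[0,0,0.095,0,0,0,1],[0,0,0.095,0,0,0,1],[0,0,0.095,0,0,0,0.5],[0,0,0.095,0,0,0,0.3],[0,0,0.095,0,0,0,0.1],[0,0,0.095,0,0,0,0.1],[0,0,0.095,0,0,0,0.1],[0,0,0.095,0,0,0,0.1],[0,0,0.095,0,0,0,0.1]], "newtons": 12}}

```text
t: 4.73
ee_pos: [0.518, 0.0061, 0.1248]
orientation: [0.0, 0.851, 0.526, 0.0]
contact_force: [-0.7, -0.2, 0.3]
opening: 0.552
grasp_force: 0.0
```

>>> {"op": "step_arm", "data": {"commands": [[0,0,0,0,0,0,0.1],[0,0,0,0,0,0,0.1],[0,0,0,0,0,0,0.1],[0,0,0,0,0,0,0.1],[0,0,0,0,0,0,0.1],[0,0,0,0,0,0,0.1],[0,0,0,0,0,0,0.1],[0,0,0,0,0,0,0.1]]}}

```text
t: 5.4
ee_pos: [0.5177, 0.0062, 0.1244]
orientation: [-0.0, 0.851, 0.526, -0.0]
contact_force: [-0.2, -0.3, -1.1]
opening: 0.176
grasp_force: 12.0
```

>>> {"op": "step_arm", "data": {"commands": [[0.0015,0,-0.0075,0,-0.057,0,0.1],[0.0031,0,-0.0152,0,-0.115,0,0.1],[0.0054,0,-0.0226,0,-0.172,0,0.1],[0.0079,0,-0.0299,0,-0.23,0,0.1],[0.0079,0,-0.0299,0,-0.23,0,0.1],[0.0079,0,-0.0299,0,-0.23,0,0.1]]}}

```text
t: 5.9
ee_pos: [0.5212, 0.0132, 0.1542]
orientation: [0.06, 0.845, 0.523, -0.098]
contact_force: [-1.5, -2.7, -1.3]
opening: 0.181
grasp_force: 12.0
```

```bash
cat > plan.py <<'E'
# rows to swing the gripped gate: rotate tool about vertical hinge by -dth (closing), steps
import sys
from h import *
from scipy.spatial.transform import Rotation as Ro
np.set_printoptions(suppress=True,precision=4)
s=env.read_state();o=s['orientation'];R=Ro.from_quat([o[1],o[2],o[3],o[0]])
def rows(H,dths):
    for d in dths:
        Z=Ro.from_rotvec([0,0,d]);p=s['ee_pos']-np.r_[H,0];n=Z.apply(p)
        print(np.round(np.r_[R.inv().apply(n-p),(R.inv()*Z*R).as_rotvec()],4).tolist(), (n+np.r_[H,0])[:2])
if __name__=='__main__':
    print(s['ee_pos'],R.as_matrix()[:,1],s['contact_force'])
    rows([float(sys.argv[1]),float(sys.argv[2])],[float(x) for x in sys.argv[3:]])
E
python3 plan.py .641 .228 .03 .06 .09 .12 .15 .18 .21 .24 .27
```

```text
[0.5212 0.0132 0.1542] [ 0.8951 -0.4458 -0.0001] [-1.4668 -2.7186 -1.2531]
[-0.0002, 0.0074, 0.0001, -0.0068, -0.0, -0.0292] [0.5277 0.0097]
[-0.0002, 0.0148, 0.0001, -0.0137, -0.0, -0.0584] [0.5343 0.0064]
[-0.0, 0.0221, 0.0, -0.0205, -0.0, -0.0876] [0.541  0.0033]
[0.0004, 0.0295, -0.0001, -0.0274, -0.0, -0.1168] [0.5478 0.0004]
[0.001, 0.0368, -0.0002, -0.0342, -0.0, -0.146] [ 0.5546 -0.0023]
[0.0019, 0.0442, -0.0004, -0.0411, -0.0, -0.1753] [ 0.5616 -0.0048]
[0.0029, 0.0515, -0.0007, -0.0479, -0.0, -0.2045] [ 0.5686 -0.007 ]
[0.0042, 0.0587, -0.001, -0.0548, -0.0, -0.2337] [ 0.5757 -0.0091]
[0.0057, 0.0659, -0.0013, -0.0616, -0.0, -0.2629] [ 0.5828 -0.011 ]
```

>>> {"op": "step_arm", "data": {"commands": [[-0.0002,0.0074,0.0001,-0.0068,0,-0.0292,0.1],[-0.0002,0.0148,0.0001,-0.0137,0,-0.0584,0.1],[0,0.0221,0,-0.0205,0,-0.0876,0.1],[0.0004,0.0295,-0.0001,-0.0274,0,-0.1168,0.1],[0.001,0.0368,-0.0002,-0.0342,0,-0.146,0.1],[0.0019,0.0442,-0.0004,-0.0411,0,-0.1753,0.1],[0.0029,0.0515,-0.0007,-0.0479,0,-0.2045,0.1],[0.0029,0.0515,-0.0007,-0.0479,0,-0.2045,0.1],[0.0029,0.0515,-0.0007,-0.0479,0,-0.2045,0.1]]}}

```text
t: 6.65
ee_pos: [0.5686, -0.0074, 0.1537]
orientation: [0.069, 0.787, 0.607, -0.09]
contact_force: [-0.1, -0.6, -2.0]
opening: 0.181
grasp_force: 12.0
```

```bash
python3 plan.py .641 .228 .03 .06 .09 .12
python3 - <<'E'
from h import *
s=env.read_state();print(s['wrist_torque'])
t=cam('top','t2');w=cam('wrist','w3')
im=np.hstack([cv2.resize(t['img'][150:250,250:370],(480,400),interpolation=cv2.INTER_CUBIC)])
for p in(t,w):
  for l in['lift_handle','latch_bar','keeper']:
    print(l,[(round(q['score'],2),q['xy'],int(q['mask'].sum())) for q in imaging.trace(p,l)][:3])
E
```

```text
[ 0.5686 -0.0074  0.1537] [ 0.9673 -0.2535  0.0001] [-0.0818 -0.6473 -2.015 ]
[-0.0002, 0.0074, 0.0, -0.0068, 0.0, -0.0292] [ 0.5757 -0.0095]
[-0.0002, 0.0148, 0.0, -0.0136, 0.0, -0.0584] [ 0.5829 -0.0113]
[0.0001, 0.0222, -0.0, -0.0203, 0.0, -0.0877] [ 0.5901 -0.0129]
[0.0005, 0.0295, -0.0001, -0.0271, 0.0, -0.1169] [ 0.5973 -0.0144]
[ 0.26502132 -0.23063251 -0.027983  ]
lift_handle [(0.56, [339.2, 217.5], 72), (0.3, [377.3, 186.4], 413)]
latch_bar []
keeper [(0.53, [352.1, 199.7], 116)]
lift_handle [(0.8, [317.1, 184.5], 4085), (0.66, [449.7, 124.8], 60317)]
latch_bar [(0.73, [319.0, 182.7], 4119)]
keeper []
```

View pics/w3.png

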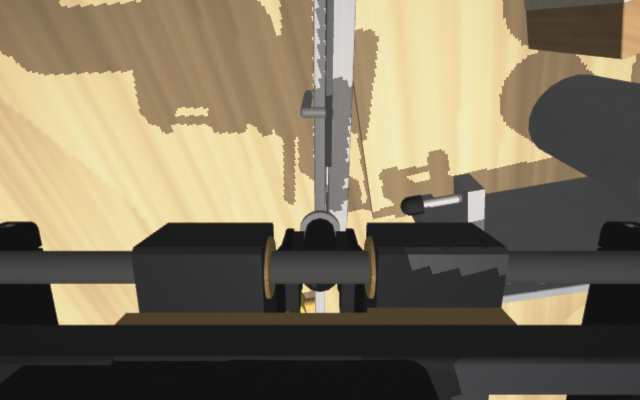

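>>> {"op": "step_arm", "data": {"commands": [[-0.0002,0.0074,0,-0.0068,0,-0.0292,0.1],[-0.0002,0.0148,0,-0.0136,0,-0.0584,0.1],[0.0001,0.0222,0,-0.0203,0,-0.0877,0.1],[0.0005,0.0295,-0.0001,-0.0271,0,-0.1169,0.1],[0.0005,0.0295,-0.0001,-0.0271,0,-0.1169,0.1],[0.0005,0.0295,-0.0001,-0.0271,0,-0.1169,0.1]]}}

```text
t: 7.55
ee_pos: [0.5975, -0.0141, 0.1544]
orientation: [0.075, 0.748, 0.654, -0.086]
contact_force: [1.0, -0.6, -2.7]
opening: 0.181
grasp_force: 12.0
```

```bash
python3 plan.py .641 .228 .005 .01 .015 .02 .025 .03
```

```text
[ 0.5975 -0.0141  0.1544] [ 0.9909 -0.1343 -0.    ] [ 0.9678 -0.5831 -2.7205]
[-0.0, 0.0012, 0.0, -0.0011, -0.0, -0.0049] [ 0.5987 -0.0143]
[-0.0001, 0.0025, 0.0, -0.0023, -0.0, -0.0097] [ 0.5999 -0.0145]
[-0.0001, 0.0037, 0.0, -0.0034, -0.0, -0.0146] [ 0.6011 -0.0147]
[-0.0002, 0.0049, 0.0, -0.0046, -0.0, -0.0195] [ 0.6023 -0.0149]
[-0.0002, 0.0061, 0.0, -0.0057, -0.0, -0.0243] [ 0.6035 -0.0151]
[-0.0002, 0.0074, 0.0, -0.0068, -0.0, -0.0292] [ 0.6047 -0.0153]
```

>>> {"op": "step_arm", "data": {"commands": [[0,0.0012,0,-0.0011,0,-0.0049,0.1],[-0.0001,0.0025,0,-0.0023,0,-0.0097,0.1],[-0.0001,0.0037,0,-0.0034,0,-0.0146,0.1],[-0.0002,0.0049,0,-0.0046,0,-0.0195,0.1],[-0.0002,0.0049,0,-0.0046,0,-0.0195,0.1],[-0.0002,0.0049,0,-0.0046,0,-0.0195,0.1]]}}

```text
t: 8.05
ee_pos: [0.6023, -0.0149, 0.1544]
orientation: [0.076, 0.741, 0.661, -0.086]
contact_force: [0.3, -0.2, -2.4]
opening: 0.179
grasp_force: 12.0
```

>>> {"op": "step_arm", "data": {"commands": [[0,0.0006,0,-0.0006,0,-0.0025,0.1],[0,0.0012,0,-0.0011,0,-0.0049,0.1],[0,0.0012,0,-0.0011,0,-0.0049,0.1],[0,0.0012,0,-0.0011,0,-0.0049,0.1]]}}

```text
t: 8.38
ee_pos: [0.6035, -0.0151, 0.1544]
orientation: [0.077, 0.74, 0.663, -0.085]
contact_force: [-0.5, 0.5, -2.0]
opening: 0.176
grasp_force: 12.0
```

>>> {"op": "step_arm", "data": {"commands": [[0,0.0006,0,-0.0006,0,-0.0025,0.1],[0,0.0012,0,-0.0011,0,-0.0049,0.1],[0,0.0012,0,-0.0011,0,-0.0049,0.1],[0,0.0012,0,-0.0011,0,-0.0049,0.1]]}}

```text
t: 8.72
ee_pos: [0.6048, -0.0152, 0.1544]
orientation: [0.077, 0.738, 0.665, -0.085]
contact_force: [0.2, -0.3, -2.5]
opening: 0.185
grasp_force: 12.0
```

>>> {"op": "step_arm", "data": {"commands": [[0,0.0006,0,-0.0006,0,-0.0025,0.1],[0,0.0012,0,-0.0011,0,-0.0049,0.1],[0,0.0012,0,-0.0011,0,-0.0049,0.1],[0,0.0012,0,-0.0011,0,-0.0049,0.1]]}}

```text
t: 9.05
ee_pos: [0.606, -0.0154, 0.1545]
orientation: [0.077, 0.736, 0.667, -0.085]
contact_force: [0.0, -0.9, -1.5]
opening: 0.178
grasp_force: 12.0
```

>>> {"op": "step_arm", "data": {"commands": [[0,0.0006,0,-0.0006,0,-0.0025,0.1],[0,0.001,0,-0.0009,0,-0.004,0.1],[0,0.001,0,-0.0009,0,-0.004,0.1],[0,0.001,0,-0.0009,0,-0.004,0.1]]}}

```text
t: 9.38
ee_pos: [0.6069, -0.0155, 0.1544]
orientation: [0.077, 0.735, 0.668, -0.085]
contact_force: [-0.5, -0.1, -2.3]
opening: 0.177
grasp_force: 12.0
```

>>> {"op": "step_arm", "data": {"commands": [[0,0.0004,0,-0.0004,0,-0.0016,0.1],[0,0.0008,0,-0.0007,0,-0.0032,0.1],[0,0.0008,0,-0.0007,0,-0.0032,0.1],[0,0.0008,0,-0.0007,0,-0.0032,0.1]]}}

```text
t: 9.72
ee_pos: [0.6073, -0.0156, 0.1544]
orientation: [0.077, 0.734, 0.67, -0.085]
contact_force: [-1.1, -1.4, -0.4]
opening: 0.178
grasp_force: 12.0
```

>>> {"op": "step_arm", "data": {"commands": [[0,0.0004,0,-0.0004,0,-0.0016,0.1],[0,0.0008,0,-0.0007,0,-0.0032,0.1],[0,0.0008,0,-0.0007,0,-0.0032,0.1],[0,0.0008,0,-0.0007,0,-0.0032,0.1]]}}

```text
t: 10.05
ee_pos: [0.6074, -0.0156, 0.1544]
orientation: [0.077, 0.733, 0.671, -0.086]
contact_force: [-4.6, -0.9, 1.7]
opening: 0.179
grasp_force: 12.0
```

>>> {"op": "step_arm", "data": {"commands": [[0,-0.0015,0,0.0014,0,0.0057,0.1],[0,-0.0029,0,0.0027,0,0.0114,0.1],[0,-0.0029,0,0.0027,0,0.0114,0.1],[0,-0.0029,0,0.0027,0,0.0114,0.1]]}}

```text
t: 10.38
ee_pos: [0.6066, -0.0154, 0.1546]
orientation: [0.078, 0.737, 0.667, -0.084]
contact_force: [0.6, -1.5, -1.0]
opening: 0.177
grasp_force: 12.0
```

Run:
```python
from h import *
from scipy.spatial.transform import Rotation as Ro
np.set_printoptions(suppress=True,precision=4)
s=env.read_state();print(s['ee_pos'],s['contact_force']);o=s['orientation'];R=Ro.from_quat([o[1],o[2],o[3],o[0]]);M=R.as_matrix()
print(M)
th=-np.arctan2(M[1,1],M[0,1]);print('theta',th)
# rotate about pivot axis (tool y); pivot radial: lift used p=(-.1335,0,-.0194) at beta=0 -> now beta=.23
H=np.array([.641,.228]);piv=np.r_[H+.12*np.array([-np.sin(th),-np.cos(th)])+.011*np.array([-np.cos(th),np.sin(th)]),.105]
p=s['ee_pos']-piv;print('p tool',R.inv().apply(p))
y=M[:,1]
for b in(.03,.06,.09,.11,.13,.15,.17):
  Q=Ro.from_rotvec(y*b);n=Q.apply(p);print(b,np.round(np.r_[R.inv().apply(n-p),(R.inv()*Q*R).as_rotvec()],4).tolist(),n+piv)
```

```text
[ 0.6066 -0.0154  0.1546] [ 0.6416 -1.5185 -1.0326]
[[ 0.0972  0.995  -0.0208]
 [ 0.9688 -0.0994 -0.2268]
 [-0.2278  0.0019 -0.9737]]
theta 0.09956304770585248
p tool [-0.1336  0.0011 -0.0197]
0.03 [-0.0005, 0.0, 0.004, 0.0, 0.03, -0.0] [ 0.6065 -0.0168  0.1508]
0.06 [-0.0009, 0.0, 0.008, 0.0, 0.06, 0.0] [ 0.6064 -0.0181  0.147 ]
0.09 [-0.0012, -0.0, 0.0121, 0.0, 0.09, -0.0] [ 0.6063 -0.0193  0.1431]
0.11 [-0.0014, 0.0, 0.0148, -0.0, 0.11, -0.0] [ 0.6062 -0.02    0.1405]
0.13 [-0.0014, -0.0, 0.0175, 0.0, 0.13, -0.0] [ 0.6061 -0.0207  0.1379]
0.15 [-0.0014, -0.0, 0.0202, 0.0, 0.15, 0.0] [ 0.6061 -0.0214  0.1353]
0.17 [-0.0014, -0.0, 0.0229, 0.0, 0.17, 0.0] [ 0.606  -0.0219  0.1326]
```

>>> {"op": "step_arm", "data": {"commands": [[0,-0.0008,0,0,0,0,0.1],[-0.0003,-0.0008,0.002,0,0.015,0,0.1],[-0.0005,-0.0008,0.004,0,0.03,0,0.1],[-0.0007,-0.0008,0.006,0,0.045,0,0.1],[-0.0007,-0.0008,0.006,0,0.045,0,0.1],[-0.0007,-0.0008,0.006,0,0.045,0,0.1]]}}

```text
t: 10.88
ee_pos: [0.6043, -0.0174, 0.1484]
orientation: [0.061, 0.739, 0.668, -0.068]
contact_force: [0.7, -0.2, -1.9]
opening: 0.183
grasp_force: 12.0
```

>>> {"op": "step_arm", "data": {"commands": [[0,0.001,0,0,0,0,0.1],[0,0.001,0,0,0,0,0.1],[0,0.001,0,0,0,0,0.1]]}}

```text
t: 11.13
ee_pos: [0.6053, -0.0174, 0.1487]
orientation: [0.062, 0.738, 0.668, -0.069]
contact_force: [0.2, -1.5, -1.8]
opening: 0.18
grasp_force: 12.0
```

>>> {"op": "step_arm", "data": {"commands": [[-0.0001,0,0.001,0,0.0075,0,0.1],[-0.0002,0,0.002,0,0.015,0,0.1],[-0.0003,0,0.003,0,0.0225,0,0.1],[-0.0004,0,0.004,0,0.03,0,0.1],[-0.0004,0,0.004,0,0.03,0,0.1]]}}

```text
t: 11.55
ee_pos: [0.6053, -0.0187, 0.1446]
orientation: [0.051, 0.74, 0.669, -0.057]
contact_force: [-0.3, -1.0, -1.6]
opening: 0.179
grasp_force: 12.0
```

>>> {"op": "step_arm", "data": {"commands": [[-0.0001,0,0.001,0,0.0075,0,0.1],[-0.0001,0,0.002,0,0.015,0,0.1],[-0.0001,0,0.002,0,0.015,0,0.1],[-0.0001,0,0.002,0,0.015,0,0.1]]}}

```text
t: 11.88
ee_pos: [0.6054, -0.0192, 0.1429]
orientation: [0.047, 0.74, 0.669, -0.052]
contact_force: [-0.3, -2.3, 0.1]
opening: 0.182
grasp_force: 12.0
```

>>> {"op": "step_arm", "data": {"commands": [[0,0,0.0005,0,0.004,0,0.1],[-0.0001,0,0.001,0,0.0075,0,0.1],[-0.0001,0,0.001,0,0.0075,0,0.1],[-0.0001,0,0.001,0,0.0075,0,0.1]]}}

```text
t: 12.22
ee_pos: [0.6054, -0.0194, 0.142]
orientation: [0.044, 0.74, 0.669, -0.049]
contact_force: [-1.0, -2.6, 0.2]
opening: 0.175
grasp_force: 12.0
```

>>> {"op": "step_arm", "data": {"commands": [[-0.0003,0,0.0007,0,0.005,0,0.1],[-0.0005,0,0.0014,0,0.01,0,0.1],[-0.0005,0,0.002,0,0.015,0,0.1],[-0.0005,0,0.002,0,0.015,0,0.1],[-0.0005,0,0.002,0,0.015,0,0.1]]}}

```text
t: 12.63
ee_pos: [0.6053, -0.02, 0.1399]
orientation: [0.039, 0.74, 0.67, -0.044]
contact_force: [0.6, -3.9, -0.1]
opening: 0.181
grasp_force: 12.0
```

>>> {"op": "step_arm", "data": {"commands": [[-0.0001,0,0.0007,0,0.005,0,0.1],[-0.0001,0,0.0014,0,0.01,0,0.1],[-0.0001,0,0.002,0,0.015,0,0.1],[-0.0001,0,0.002,0,0.015,0,0.1],[-0.0001,0,0.002,0,0.015,0,0.1]]}}

```text
t: 13.05
ee_pos: [0.6053, -0.0204, 0.138]
orientation: [0.034, 0.741, 0.67, -0.038]
contact_force: [-0.1, -3.8, -1.4]
opening: 0.177
grasp_force: 12.0
```

>>> {"op": "step_arm", "data": {"commands": [[0,0,0.0007,0,0.005,0,0.1],[0,0,0.0015,0,0.011,0,0.1],[0,0,0.0015,0,0.011,0,0.1],[0,0,0.0015,0,0.011,0,0.1]]}}

```text
t: 13.38
ee_pos: [0.6053, -0.0208, 0.1366]
orientation: [0.031, 0.741, 0.67, -0.034]
contact_force: [-0.1, -4.4, -0.3]
opening: 0.176
grasp_force: 12.0
```

>>> {"op": "step_arm", "data": {"commands": [[0,0,0.0005,0,0.004,0,0.1],[0,0,0.001,0,0.0075,0,0.1],[0,0,0.001,0,0.0075,0,0.1],[0,0,0.001,0,0.0075,0,0.1]]}}

```text
t: 13.72
ee_pos: [0.6053, -0.021, 0.1357]
orientation: [0.028, 0.741, 0.67, -0.032]
contact_force: [-1.1, -5.4, 0.8]
opening: 0.184
grasp_force: 12.0
```

>>> {"op": "step_arm", "data": {"commands": [[-0.0005,0,0,0,0,0,0.1],[-0.001,0,0.0004,0,0.003,0,0.1],[-0.001,0,0.0007,0,0.005,0,0.1],[-0.001,0,0.0007,0,0.005,0,0.1],[-0.001,0,0.0007,0,0.005,0,0.1]]}}

```text
t: 14.13
ee_pos: [0.6052, -0.0211, 0.1351]
orientation: [0.026, 0.741, 0.67, -0.029]
contact_force: [-0.6, -2.1, 0.9]
opening: 0.179
grasp_force: 12.0
```

>>> {"op": "step_arm", "data": {"commands": [[0,0,0.0004,0,0.003,0,0.1],[0,0,0.0007,0,0.005,0,0.1],[0,0,0.0007,0,0.005,0,0.1],[0,0,0.0007,0,0.005,0,0.1]]}}

```text
t: 14.47
ee_pos: [0.6053, -0.0211, 0.1351]
orientation: [0.025, 0.741, 0.67, -0.027]
contact_force: [-2.2, -1.3, 6.0]
opening: 0.176
grasp_force: 12.0
```

>>> {"op": "step_arm", "data": {"commands": [[0,0,-0.0006,0,-0.004,0,0.1],[0,0,-0.0006,0,-0.004,0,0.25],[0,0,-0.0006,0,-0.004,0,0.5],[0,0,-0.0006,0,-0.004,0,0.6],[0,0,-0.0006,0,-0.004,0,0.6],[0,0,-0.0006,0,-0.004,0,0.6],[0,0,-0.0006,0,-0.004,0,0.6],[0,0,-0.0006,0,-0.004,0,0.6]]}}

```text
t: 15.13
ee_pos: [0.6051, -0.0215, 0.1347]
orientation: [0.026, 0.741, 0.67, -0.029]
contact_force: [0.3, 0.7, 0.5]
opening: 0.571
grasp_force: 0.0
```

>>> {"op": "step_arm", "data": {"commands": [[0,0,-0.02,0,0,0,0.6],[0,0,-0.05,0,0,0,0.6],[0,0,-0.09,0,0,0,0.6],[0,0,-0.13,0,0,0,0.6],[-0.02,0,-0.17,0,0,0,0.6],[-0.05,-0.03,-0.2,0,0,0,0.6],[-0.05,-0.06,-0.22,0,0,0,0.6],[-0.05,-0.08,-0.22,0,0,0,0.6],[-0.05,-0.08,-0.22,0,0,0,0.6]]}}

```text
t: 15.88
ee_pos: [0.5187, -0.0458, 0.3607]
orientation: [0.026, 0.741, 0.67, -0.029]
contact_force: [0.4, 0.6, -0.6]
opening: 0.603
grasp_force: 0.0
```

Run:
```python
from h import *
w=cam('wrist','w4');print(env.read_state()['ee_pos'],env.read_state()['t'])
cv2.imwrite('pics/w4z.png',cv2.resize(w['img'][60:235,240:460][:,:,::-1],None,fx=3.3,fy=3.3,interpolation=cv2.INTER_CUBIC))
```

```text
[ 0.52071868 -0.04593873  0.35963292] 15.9333
```

View pics/w4z.png

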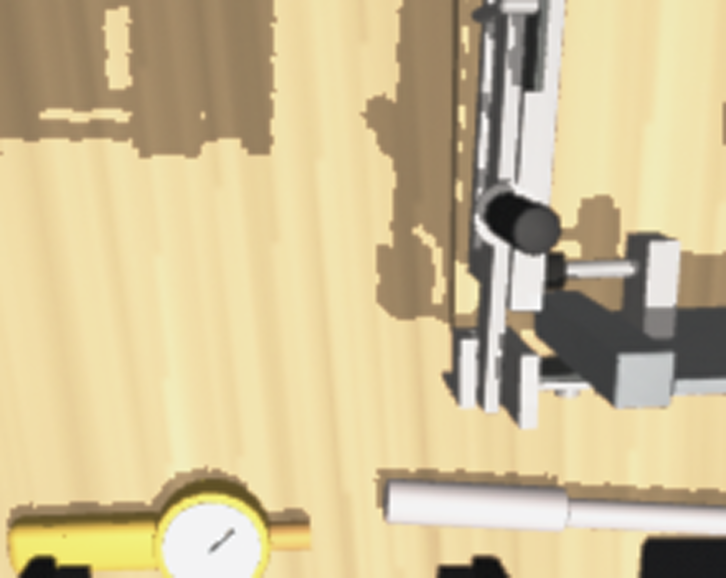

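The picture shows the bar seated between the lip at (467,370) and the wall at (528,385), with the gripper clear of everything.

```bash
python3 -c "
from station import workorder
print(workorder.sign_off())"
```

```text
the job is handed in; nothing more can be done
None
```

The gate is shut and the latch bar is down on the floor of the keeper's notch, seen seated there in the last wrist picture. The gripper is clear, nothing else was touched as far as I could see, and the job was handed in at about 16 s; sign-off returned no verdict.

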